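# Reset the sprung length stop to its middle notch

### The arm

A 7-joint arm with a two-finger parallel gripper is mounted at the origin on a cart in front of the work surface, level with it; the furniture and walls round the work are solid. World frame = base frame: x ahead of the robot, y to its left, z up, the work surface at z = 0. Lengths are in m, angles in degrees, forces in N, time in s.
With the tool pointing down it reaches from about 0.425 to 0.875 m from the base axis. Payload 4.7 kg.
Tool frame: the origin (TCP) lies midway between the tips of the shut fingers; the grasp point (between the pads) lies 19 mm behind it (env.grip_depth is the distance from the TCP to the grasp point, in m); z points along the fingers, y is the line along which they close (so a half turn about z gives the same grasp; the last joint's range is limited). The gripper opens to 87 mm and grips with 3 to 60 N. Pads are 19 mm wide; open, the fingers measure 117 mm over their backs; the gripper's body (75 mm by 190 mm) begins 51 mm behind the grasp point.
Start: joints at [65.151, 18.392, -4.016, 83.108, 1.295, 78.541, -3.26], TCP at [0.281, -0.586, 0.223] pointing down, gripper open.
Joint ranges: [-163.93, 163.93], [-17.29, 119.83], [-79.2, 71.16], [3.27, 140.29], [-89.18, 269.18], [5.43, 117.66], [-154.24, 154.24]. Speed limits (degrees/s): [147.25, 147.25, 180, 180, 180, 180, 180].

### API

Orientations are given as [roll, pitch, yaw] about the fixed x, y, z axes, in that order (R = Rz(yaw) Ry(pitch) Rx(roll)).
In Python, from cell import get_obs, optics, env, nets gives the robot as it stands.
- The arm moves only by the shell command python3 -m creep 'ROWS' [FORCE]. ROWS is JSON, a list of rows, each an object of numbers: "wx", "wy", "wz": the turn, a rotation vector about the tool's x, y, z in degrees; "tx", "ty", "tz": the shift along the tool's x, y, z in mm; "gripper": the opening, from -1 (shut) to 1 (fully open). A call has 1 to 5 rows; each row is the pose to reach, as a shift and turn from the pose commanded when the call began, along the tool's axes at that moment; what a row does not reach only later rows make up. A row lasts 1/12 s, in which the tool goes at most 41.7 mm and 7.16 degrees, less where a joint would pass 70% of its speed; a pose out of reach is approached as far as the arm can. A call with a gripper value outside its range is refused whole. The fingers move at their own pace and stop on an object; FORCE is the grip in N (left out, the last holds). Time passes only in rows, so rows that repeat a pose let the fingers close. It gives the time, the measured TCP pose, the force, the opening and the grip force at its end, in the units of the state.
- get_obs(): the state, without advancing time (a new reading comes with each control period).
- optics.read_camera(name): name is "scene" or "top" or "wrist"; returns (picture, depth): 480x640x3 uint8, red, green, blue; 480x640 float32, m along the optical axis (not along the pixel's ray), 0 where there is no reading.
- optics.camera_info(name): a dict with "fovy" (degrees; the focal length in pixels is half the picture's height over the tangent of half this angle, whatever the lens; pixels are square), "cx", "cy" (the principal point, pixels), "R" (3x3) and "t" (3): a world point X has camera coordinates R X + t; the wrist camera has in their place "tool_from_camera" (4x4, takes a point from camera to tool coordinates, whose origin is the TCP and whose axes are the flange's). Camera axes: x right, y down, z forward; pixel columns grow to the right and rows downward; lengths in m; the calibration is good to about 2 mm. A picture is of the moment at which its call begins: read the wrist's pose just before it. camera_info takes no time and is no camera call.
- env.sign_off(): hands the job in; it is judged then, once.
Trained networks look in the newest picture that a camera, given by its name, has taken for a name from the list of things; names that differ only in an ending like _2 or _b are one class to them, and where a whole thing is asked for, a point or a joint stands for the part that bears it (a point fixed in the world has none). Each returns a list of dicts, best first, with "confidence" (0 to 1); they miss things now and then, are a little off and sometimes report something else, mostly with a low value. They report only what shows in the picture. A call takes as long as a camera call.
- nets.look_for(query, camera): "point" ([x, y, z] in m, in world coordinates, good to about 4 mm: the middle of the surface that is visible of it).
- nets.place_of(query, camera): "point" ([x, y, z] in m, in world coordinates, good to about 4 mm: a listed point, or the origin of a listed thing).
The state is a dict: "time_s": time; "qpos": joint angles; "joint_velocities": joint speeds; "effort": joint torques, N m; "tool_pos": TCP position; "tool_rot": TCP orientation; "force": force on the tool from outside, world axes, zero at the start; "wrist_torque": the same for the moment, N m; "grip_width": finger opening in m; "grasp_force": force on a finger pad.
Only numpy, scipy, OpenCV 4.12 (cv2) and the standard library are available. Lean on these libraries where they do the work, as an engineer would, in place of code of your own. Each camera call takes 0.05 s, during which the arm holds its last target. There are 200 camera calls.

### The job

The sprung length stop on the bench has been left latched at its far notch. With the fingertips, press the latch lever down and keep it down until the slide has sprung all the way home; then push the slide in by its front plate past the middle notch and let it come back, so that it stays latched at the middle notch. Push only, do not take hold of the plate from behind, and leave the round bar in the cradle and the loose tools where they lie.

Things in the scene. Friction and masses are not known exactly. Their poses are not given: they have to be found in the camera images.
- length_stop: Fixed fixture: dark steel bed 300 x 156 x 12 mm, aluminium slide along its middle. Origin on the bench under the latch pivot; x = the way the slide is pushed in (level), z up. Bed: x -130 to +170, y -60 to +96 mm. Highest fixed parts: pivot cheeks at x +-13, y +-25 mm, 61 mm high. V cradle for the bar at y = +72, x 0 to +130 mm, bar's top 37 mm high.
- slide (a joint): Slide travel along the fixture's +x, m: 0 home (out), 0.082 innermost. A spring drives it back (2.3 N at home, 4.3 N at the end), damped, about 1 s from far to home. The latch holds it at 0.035 (middle) or 0.070 (far, the start). Pushing in clicks over the teeth: let go from 0.039 to 0.066 it returns to 0.035; past 0.070 it catches at far (then press the latch and start again).
- push_face (a point): Centre of the outer (-x) face of the slide's upright front plate, moving with it. Plate 110 mm wide (y), 64 mm high (16 to 80 mm above the bench), 14.5 mm thick with its backing. In the fixture frame at x = -175 mm + slide travel, y = 0, z = 48 mm. The dark backing on its inner (+x) side must not be touched by the fingers.
- latch (a joint): Angle of the latch lever, rad: 0 = at rest, nose down in the notch; 0.24 = pressed fully down, a solid stop (pad 11 to 12 mm lower). Sprung back to 0. A latched slide comes free at about 0.16 (pad 7 to 8 mm down). Pressing it off a notch takes about 4 N; under 3 N then holds it down.
- latch_pad (a point): Centre of the top of the lever's flat thumb pad, 30 mm (x) by 34 mm (y), moving with the lever; in the fixture frame at x = -50, y = 0, z = 65 mm when not pressed. Press straight down.
- bar_stock: Loose round steel bar, 15 mm diameter, 151 mm long, lying in the V cradle of the fixture. Origin at the middle of its underside, y axis along the bar.
- spanner: Loose double open-end spanner, 216 x 40 x 8 mm, lying flat at the front left. Origin under its middle.
- horseshoe: Loose horseshoe, 118 x 124 x 9 mm, lying flat at the left. Origin under its middle.
- rivet_tin: Loose open round tin of rivets, 65 mm across, 49 mm high, at the right. Origin at the centre of its underside.

How it is judged (in metres and radians):
On the way, in this order (a step that is already met when the one before it is completed fails the run):
1. the latch lever is pressed and the slide springs all the way home (value of joint slide below 0.004 m), for 0.1 s.
2. the slide is pushed in past the middle notch (value of joint slide above 0.036 m), for 0.05 s.
At the end, for the whole second after the job is handed in: The slide rests latched at the middle notch (travel 31 to 39 mm, still), with the latch lever down in its notch (under 0.05 rad) and nothing touching it (value of joint slide between 0.031 and 0.039 m and velocity of joint slide between -0.005 and 0.005 m/s and value of joint latch below 0.05 rad).
It fails at once if the front plate is taken from behind (gripped or pulled) (contact force between the fingers and slide_c5 above 1 N).
It fails at once if the bar in the cradle is lifted or shifted more than 15 mm (distance of bar_stock from where it was at the start of the episode above 0.015 m).
It fails at once if a loose tool is lifted or moved more than 20 mm (distance of any of spanner, horseshoe, rivet_tin from where it was at the start of the episode above 0.02 m).
It also fails if it takes over 54 s, if anything falls off the work surface, if the arm or the gripper's body presses on something with over 40 N, if the wrist force passes 120 N, or if a joint passes its speed limit or range.

## Working session

There is one attempt and no reset: what is moved stays moved. The work goes in short steps, Python scripts to look and compute and a shell command to move; the robot and the scene stay as the last step left them, time stands still between calls to the robot, and variables do not carry over. Pictures are saved under pics/ and viewed, at most 10 in all, crops included, and the job is handed in when it is done.

```bash
mkdir -p pics; ls; cat > h.py <<'E'
import numpy as np, cv2
from cell import get_obs, optics, env, nets
def snap(c,f):
    p,d=optics.read_camera(c); cv2.imwrite('pics/'+f,cv2.cvtColor(p,cv2.COLOR_RGB2BGR)); return p,d
E
python3 - <<'E'
from h import *
o=get_obs(); print(o['time_s'],o['tool_pos'],o['tool_rot'],o['grip_width'])
for c in ['top','scene']:
    p,d=snap(c,c+'1.png')
    for q in ['length_stop','push_face','latch_pad','bar_stock','rivet_tin','spanner','horseshoe']:
        print(c,q,[(np.round(r['point'],3),round(r['confidence'],2)) for r in nets.place_of(q,c)[:2]])
E
```

```text
pics
0.0 [ 0.28113011 -0.585445    0.22142626] [-1.79888767e+02  6.66920583e-03  2.56571985e+01] 0.08708481683888496
top length_stop [(array([0.493, 0.1  , 0.001]), 0.7)]
top push_face [(array([ 0.472, -0.002,  0.048]), 0.92)]
top latch_pad [(array([0.478, 0.051, 0.063]), 0.53)]
top bar_stock [(array([0.443, 0.177, 0.021]), 0.8)]
top rivet_tin [(array([ 0.646, -0.391, -0.002]), 0.83)]
top spanner [(array([ 0.433,  0.402, -0.005]), 0.75), (array([ 0.645, -0.394,  0.001]), 0.18)]
top horseshoe [(array([0.612, 0.335, 0.002]), 0.6)]
scene length_stop [(array([ 0.495,  0.098, -0.004]), 0.77), (array([0.613, 0.332, 0.003]), 0.53)]
scene push_face [(array([ 0.466, -0.004,  0.047]), 0.64)]
scene latch_pad []
scene bar_stock [(array([0.44 , 0.18 , 0.018]), 0.91)]
scene rivet_tin [(array([ 0.647, -0.397, -0.003]), 0.62)]
scene spanner [(array([0.433, 0.405, 0.002]), 0.85)]
scene horseshoe [(array([0.612, 0.334, 0.002]), 0.69)]
```

View pics/top1.png

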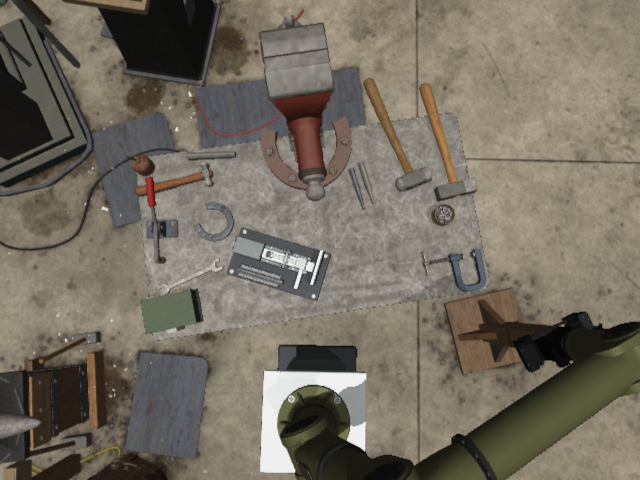

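View pics/scene1.png

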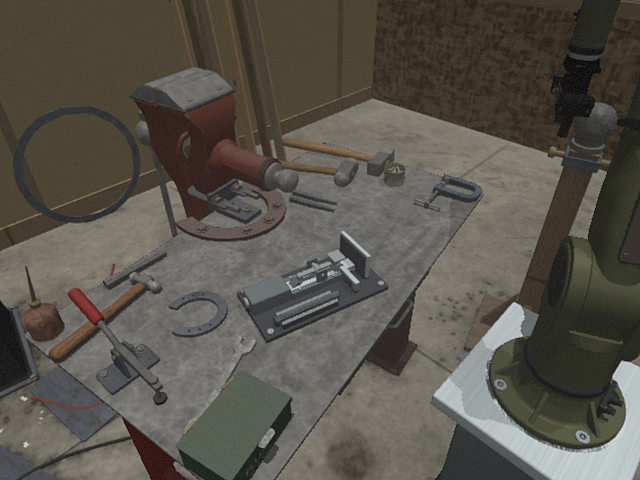

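```bash
python3 - <<'E'
from h import *
p,d=optics.read_camera('top'); i=optics.camera_info('top'); R=np.array(i['R']);t=np.array(i['t'])
f=240/np.tan(np.radians(i['fovy']/2))
v,u=np.mgrid[:480,:640]; X=np.stack([(u-i['cx'])/f*d,(v-i['cy'])/f*d,d],-1)
W=(X-t)@R; 
np.save('W.npy',W)
for w in [[.494,.099,.0],[.4825,.05,.065],[.47,-.003,.048]]:
    c=R@np.array(w)+t; print(w,c[:2]/c[2]*f+[i['cx'],i['cy']])
# plate top: z 0.07..0.09 near push face
m=(d>0)&(W[...,2]>.07)&(W[...,2]<.09)&(np.hypot(W[...,0]-.47,W[...,1]+.0)<.09)
P=W[m]; print(len(P),P.mean(0)); 
r=cv2.minAreaRect(P[:,:2].astype(np.float32)*1000); print(r)
m=(d>0)&(W[...,2]>.058)&(W[...,2]<.069)&(np.hypot(W[...,0]-.4825,W[...,1]-.05)<.03)
P=W[m]; print(len(P),P.mean(0),cv2.minAreaRect(P[:,:2].astype(np.float32)*1000))
E
```

```text
[0.494, 0.099, 0.0] [286.87334573 260.31181259]
[0.4825, 0.05, 0.065] [301.07979821 262.29870779]
[0.47, -0.003, 0.048] [318.36793566 267.24978899]
170 [0.46628418 0.00660556 0.07953615]
((472.69232177734375, 26.698843002319336), (57.14702224731445, 109.31424713134766), 74.88056182861328)
93 [0.47994423 0.05228954 0.06531451] ((480.0832214355469, 52.342140197753906), (29.148588180541992, 33.27244567871094), 73.566650390625)
```

The top view shows the slide's plate at about px (318,267), the pad around (301,262) and the bar below-left. The depth measurement puts the pad at (0.480, 0.052, 0.065) and the yaw at about 75°, which agrees with the nets. I'm moving above the pad with the fingers shut.

```bash
python3 -m creep '[{"tx":182,"ty":-195,"wz":-35,"gripper":-1},{"tx":182,"ty":-195,"wz":-35,"gripper":-1},{"tx":182,"ty":-195,"wz":-35,"gripper":-1},{"tx":182,"ty":-195,"wz":-35,"gripper":-1},{"tx":182,"ty":-195,"wz":-35,"gripper":-1}]' 20; python3 -c "
from h import *
o=get_obs();print(o['tool_pos'],o['tool_rot'],o['qpos'])"
```

```text
[ 0.28143505 -0.58591551  0.22256555] [1.79998413e+02 3.60763752e-03 2.56617308e+01] [65.14862713 18.39267285 -4.01659159 83.10898169  1.29592861 78.54194875
 -3.25912079]validation failed for argument at $[0]...
```

```bash
python3 -m creep '[{"wx":0,"wy":0,"wz":-7,"tx":28,"ty":-30,"tz":0,"gripper":-1},{"wx":0,"wy":0,"wz":-14,"tx":56,"ty":-60,"tz":0,"gripper":-1},{"wx":0,"wy":0,"wz":-21,"tx":84,"ty":-90,"tz":0,"gripper":-1},{"wx":0,"wy":0,"wz":-28,"tx":112,"ty":-120,"tz":0,"gripper":-1},{"wx":0,"wy":0,"wz":-35,"tx":140,"ty":-150,"tz":0,"gripper":-1}]' 20; python3 -c "
from h import *
o=get_obs();print(o['tool_pos'],o['tool_rot'],o['qpos'])"
```

```text
time_s: 1.27
tool_pos: [0.343, -0.3882, 0.2226]
tool_rot: [180.0, 0.0, 61.0]
force: [1.6, -0.2, -0.2]
grip_width: 0.0613
grasp_force: 0.0
[ 0.34297929 -0.3882232   0.22260324] [1.79982311e+02 2.08602946e-02 6.09911255e+01] [ 59.02918718   2.92237137 -13.86685397 101.29488742   0.73760973
  75.84609645  15.99070715]
```

```bash
python3 -m creep '[{"wx":0,"wy":0,"wz":-3,"tx":38,"ty":-8,"tz":0,"gripper":-1},{"wx":0,"wy":0,"wz":-6,"tx":76,"ty":-16,"tz":0,"gripper":-1},{"wx":0,"wy":0,"wz":-9,"tx":114,"ty":-24,"tz":0,"gripper":-1},{"wx":0,"wy":0,"wz":-12,"tx":152,"ty":-32,"tz":0,"gripper":-1},{"wx":0,"wy":0,"wz":-14,"tx":190,"ty":-40,"tz":0,"gripper":-1}]'
```

```text
time_s: 1.68
tool_pos: [0.4011, -0.2031, 0.2229]
tool_rot: [180.0, 0.1, 74.8]
force: [0.9, -0.1, -0.2]
grip_width: 0.0284
grasp_force: 0.0
```

```bash
python3 -c "
from h import *
o=get_obs();print(o['time_s'],o['tool_pos'],o['tool_rot'],o['qpos'])"
```

```text
1.6833 [ 0.40114261 -0.2030597   0.2228792 ] [1.79951073e+02 5.06420585e-02 7.47914153e+01] [ 49.51665736  -5.70349221 -24.23913818 109.18303199  -2.36774826
  75.97489344  10.74703987]
```

```bash
python3 -m creep '[{"wx":0,"wy":0,"wz":0,"tx":40,"ty":2,"tz":0,"gripper":-1},{"wx":0,"wy":0,"wz":0,"tx":80,"ty":4,"tz":0,"gripper":-1},{"wx":0,"wy":0,"wz":0,"tx":120,"ty":6,"tz":0,"gripper":-1},{"wx":0,"wy":0,"wz":0,"tx":160,"ty":8,"tz":0,"gripper":-1},{"wx":0,"wy":0,"wz":0,"tx":200,"ty":9,"tz":0,"gripper":-1}]'
python3 - <<'E'
from h import *
o=get_obs(); p,d=snap('wrist','w1.png'); i=optics.camera_info('wrist')
from scipy.spatial.transform import Rotation as Ro
f=240/np.tan(np.radians(i['fovy']/2)); v,u=np.mgrid[:480,:640]
X=np.stack([(u-i['cx'])/f*d,(v-i['cy'])/f*d,d,np.ones_like(d)],-1)@np.array(i['tool_from_camera']).T
W=X[...,:3]@Ro.from_euler('xyz',o['tool_rot'],degrees=True).as_matrix().T+o['tool_pos']
print(o['tool_pos'])
for n,lo,hi,c,r in [('pad',.060,.069,(.480,.052),.025),('plate',.075,.085,(.467,.007),.07)]:
    m=(d>0)&(W[...,2]>lo)&(W[...,2]<hi)&(np.hypot(W[...,0]-c[0],W[...,1]-c[1])<r); P=W[m]
    if len(P): print(n,len(P),P.mean(0),cv2.minAreaRect(P[:,:2].astype(np.float32)*1000))
print([(r['point'],r['confidence']) for q in('latch_pad','push_face') for r in nets.place_of(q,'wrist')])
E
```

```text
time_s: 2.1
tool_pos: [0.4629, -0.0125, 0.223]
tool_rot: [179.9, 0.0, 74.6]
force: [1.1, -0.3, -1.2]
grip_width: 0.0014
grasp_force: 0.0
[ 0.4628819  -0.0125364   0.22301176]
pad 1826 [0.48070426 0.05013677 0.0650752 ] ((480.6536865234375, 49.852325439453125), (29.55046844482422, 33.857112884521484), 74.58697509765625)
plate 2621 [0.46809776 0.00375961 0.07859204] ((467.8819274902344, 3.8411693572998047), (14.759979248046875, 109.8250961303711), 74.51132202148438)
[([0.48, 0.051, 0.0669], 0.93), ([0.4655, -0.0021, 0.0469], 0.86)]
```

View pics/w1.png

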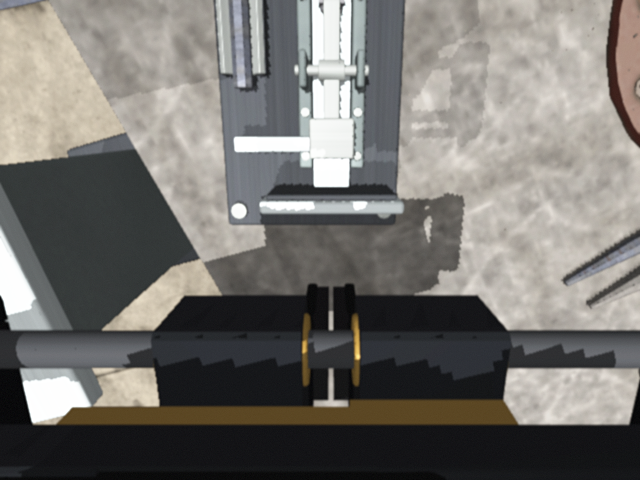

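The pad is at px (332,137), with size, height and yaw all as expected. The plate is at px (332,207), and the slide's side arm lies to the left of the pad, clear of the shut fingers. Going down to just above the pad.

```bash
python3 -m creep '[{"wx":0,"wy":0,"wz":0,"tx":33,"ty":1,"tz":20,"gripper":-1},{"wx":0,"wy":0,"wz":0,"tx":64,"ty":1,"tz":45,"gripper":-1},{"wx":0,"wy":0,"wz":0,"tx":64,"ty":1,"tz":85,"gripper":-1},{"wx":0,"wy":0,"wz":0,"tx":64,"ty":1,"tz":120,"gripper":-1},{"wx":0,"wy":0,"wz":0,"tx":64,"ty":1,"tz":145,"gripper":-1}]'
```

```text
time_s: 2.67
tool_pos: [0.4788, 0.0458, 0.0747]
tool_rot: [-179.9, 0.1, 74.6]
force: [-0.8, -0.9, -0.7]
grip_width: 0.0007
grasp_force: 0.0
```

```bash
python3 -m creep '[{"wx":0,"wy":0,"wz":0,"tx":1,"ty":0,"tz":5,"gripper":-1},{"wx":0,"wy":0,"wz":0,"tx":2,"ty":0,"tz":10,"gripper":-1},{"wx":0,"wy":0,"wz":0,"tx":2,"ty":0,"tz":15,"gripper":-1},{"wx":0,"wy":0,"wz":0,"tx":2,"ty":0,"tz":20,"gripper":-1},{"wx":0,"wy":0,"wz":0,"tx":2,"ty":0,"tz":22,"gripper":-1}]'
```

```text
time_s: 3.08
tool_pos: [0.4823, 0.0479, 0.0568]
tool_rot: [179.8, 0.0, 74.6]
force: [-0.1, -2.1, 2.2]
grip_width: 0.0006
grasp_force: 1.0
```

```bash
python3 -m creep '[{"wx":0,"wy":0,"wz":0,"tx":0,"ty":0,"tz":0,"gripper":-1},{"wx":0,"wy":0,"wz":0,"tx":0,"ty":0,"tz":0,"gripper":-1},{"wx":0,"wy":0,"wz":0,"tx":0,"ty":0,"tz":0,"gripper":-1},{"wx":0,"wy":0,"wz":0,"tx":0,"ty":0,"tz":0,"gripper":-1},{"wx":0,"wy":0,"wz":0,"tx":0,"ty":0,"tz":0,"gripper":-1}]'
```

```text
time_s: 3.5
tool_pos: [0.4816, 0.049, 0.056]
tool_rot: [179.9, -0.0, 74.7]
force: [0.7, -1.3, 1.1]
grip_width: 0.0005
grasp_force: 0.9
```

```bash
python3 -m creep '[{"wx":0,"wy":0,"wz":0,"tx":0,"ty":0,"tz":1.5,"gripper":-1},{"wx":0,"wy":0,"wz":0,"tx":0,"ty":0,"tz":1.5,"gripper":-1},{"wx":0,"wy":0,"wz":0,"tx":0,"ty":0,"tz":1.5,"gripper":-1},{"wx":0,"wy":0,"wz":0,"tx":0,"ty":0,"tz":1.5,"gripper":-1},{"wx":0,"wy":0,"wz":0,"tx":0,"ty":0,"tz":1.5,"gripper":-1}]'; python3 -m creep '[{"wx":0,"wy":0,"wz":0,"tx":0,"ty":0,"tz":0,"gripper":-1},{"wx":0,"wy":0,"wz":0,"tx":0,"ty":0,"tz":0,"gripper":-1},{"wx":0,"wy":0,"wz":0,"tx":0,"ty":0,"tz":0,"gripper":-1},{"wx":0,"wy":0,"wz":0,"tx":0,"ty":0,"tz":0,"gripper":-1},{"wx":0,"wy":0,"wz":0,"tx":0,"ty":0,"tz":0,"gripper":-1}]'
python3 - <<'E'
from h import *
for c in ('scene','top'):
    snap(c,c+'2.png'); print([(r['point'],r['confidence']) for r in nets.place_of('push_face',c)])
E
```

```text
time_s: 3.92
tool_pos: [0.4817, 0.0489, 0.055]
tool_rot: [179.9, 0.0, 74.7]
force: [-0.5, -2.0, 8.7]
grip_width: 0.0004
grasp_force: 4.2
time_s: 4.33
tool_pos: [0.4817, 0.0489, 0.055]
tool_rot: [179.9, 0.0, 74.7]
force: [-0.7, -1.8, 8.1]
grip_width: 0.0002
grasp_force: 4.2
[([0.4484, -0.0709, 0.0461], 0.59)]
[([0.4511, -0.0676, 0.0482], 0.59)]
```

View pics/scene2.png

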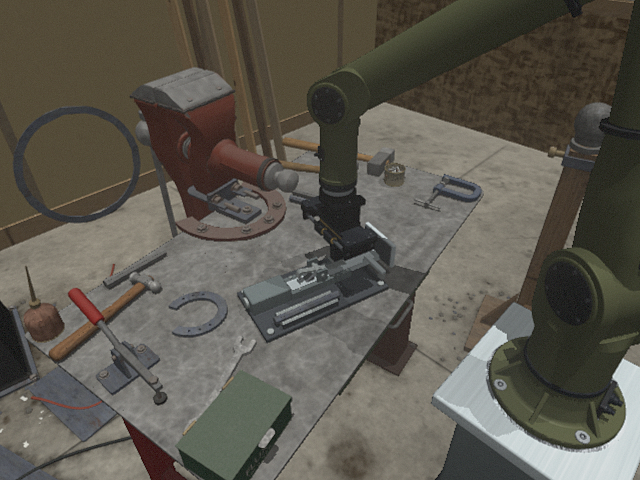

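The plate's outer face is now at (0.449, -0.069), and home is predicted at (0.447, -0.071). The picture shows it fully out, at px (385,248). Lifting off and going round in front of the plate.

```bash
python3 -m creep '[{"wx":0,"wy":0,"wz":0,"tx":0,"ty":0,"tz":-20,"gripper":-1},{"wx":0,"wy":0,"wz":0,"tx":0,"ty":0,"tz":-55,"gripper":-1},{"wx":0,"wy":0,"wz":0,"tx":0,"ty":0,"tz":-85,"gripper":-1},{"wx":0,"wy":0,"wz":0,"tx":-30,"ty":0,"tz":-95,"gripper":-1},{"wx":0,"wy":0,"wz":0,"tx":-70,"ty":0,"tz":-95,"gripper":-1}]'; python3 -m creep '[{"wx":0,"wy":0,"wz":0,"tx":-40,"ty":0,"tz":0,"gripper":-1},{"wx":0,"wy":0,"wz":0,"tx":-80,"ty":0,"tz":0,"gripper":-1},{"wx":0,"wy":0,"wz":0,"tx":-90,"ty":0,"tz":0,"gripper":-1},{"wx":0,"wy":0,"wz":0,"tx":-90,"ty":0,"tz":0,"gripper":-1},{"wx":0,"wy":0,"wz":0,"tx":-90,"ty":0,"tz":0,"gripper":-1}]'
python3 - <<'E'
from h import *
from scipy.spatial.transform import Rotation as Ro
o=get_obs(); p,d=snap('wrist','w2.png'); i=optics.camera_info('wrist')
f=240/np.tan(np.radians(i['fovy']/2)); v,u=np.mgrid[:480,:640]
X=np.stack([(u-i['cx'])/f*d,(v-i['cy'])/f*d,d,np.ones_like(d)],-1)@np.array(i['tool_from_camera']).T
W=X[...,:3]@Ro.from_euler('xyz',o['tool_rot'],degrees=True).as_matrix().T+o['tool_pos']
m=(d>0)&(W[...,2]>.073)&(W[...,2]<.085)&(np.hypot(W[...,0]-.449,W[...,1]+.063)<.07); P=W[m]
print(o['tool_pos'],len(P),P.mean(0),cv2.minAreaRect(P[:,:2].astype(np.float32)*1000))
a=np.radians(74.55);ex=np.array([np.cos(a),np.sin(a)])
print('outer edge along x rel. TCP', np.percentile((P[:,:2]-o['tool_pos'][:2])@ex,[1,50,99]))
print([(r['point'],r['confidence']) for r in nets.place_of('push_face','wrist')])
E
```

```text
time_s: 4.95
tool_pos: [0.465, -0.015, 0.1523]
tool_rot: [179.6, -0.2, 75.1]
force: [-0.3, -1.3, -0.8]
grip_width: 0.0005
grasp_force: 0.0
time_s: 5.37
tool_pos: [0.4384, -0.1046, 0.1486]
tool_rot: [-180.0, -0.1, 74.6]
force: [0.5, 0.4, 0.1]
grip_width: 0.0004
grasp_force: 0.0
[ 0.43843477 -0.10460559  0.14864433] 4907 [ 0.44961677 -0.06326121  0.07836689] ((449.48675537109375, -63.39289093017578), (14.644271850585938, 110.01612854003906), 74.5655517578125)
outer edge along x rel. TCP [0.03557044 0.04285535 0.04986847]
[([0.447, -0.0717, 0.0466], 0.63)]
```

View pics/w2.png

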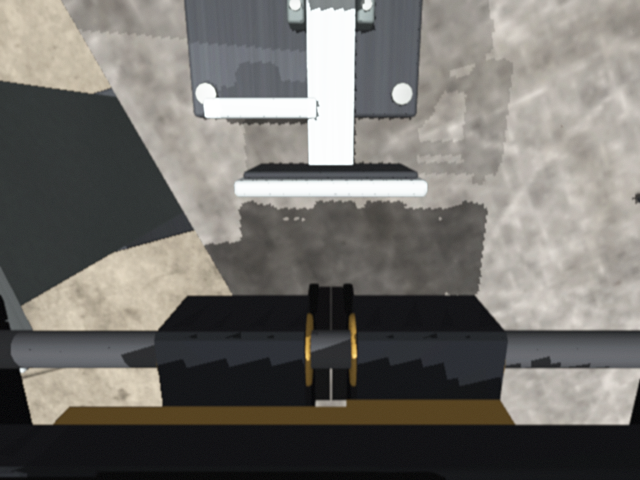

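The plate is home at px (330,187), centred ahead of the fingers, with its outer face 35.5 mm from the TCP. Contact should come at about 26 mm. Going down, then pushing to a travel of about 50 mm.

```bash
python3 -m creep '[{"wx":0,"wy":0,"wz":0,"tx":0,"ty":0,"tz":35,"gripper":-1},{"wx":0,"wy":0,"wz":0,"tx":0,"ty":0,"tz":70,"gripper":-1},{"wx":0,"wy":0,"wz":0,"tx":0,"ty":0,"tz":100,"gripper":-1},{"wx":0,"wy":0,"wz":0,"tx":8,"ty":0,"tz":100,"gripper":-1},{"wx":0,"wy":0,"wz":0,"tx":16,"ty":0,"tz":100,"gripper":-1}]'; python3 -m creep '[{"wx":0,"wy":0,"wz":0,"tx":7,"ty":0,"tz":0,"gripper":-1},{"wx":0,"wy":0,"wz":0,"tx":14,"ty":0,"tz":0,"gripper":-1},{"wx":0,"wy":0,"wz":0,"tx":21,"ty":0,"tz":0,"gripper":-1},{"wx":0,"wy":0,"wz":0,"tx":28,"ty":0,"tz":0,"gripper":-1},{"wx":0,"wy":0,"wz":0,"tx":35,"ty":0,"tz":0,"gripper":-1}]'
```

```text
time_s: 5.88
tool_pos: [0.4421, -0.0874, 0.0483]
tool_rot: [-179.8, -0.1, 74.8]
force: [0.7, 0.4, 0.6]
grip_width: 0.0002
grasp_force: 0.0
time_s: 6.3
tool_pos: [0.453, -0.0574, 0.0507]
tool_rot: [179.9, 0.2, 74.6]
force: [-2.9, -6.2, 2.7]
grip_width: 0.0002
grasp_force: 3.5
```

```bash
python3 -m creep '[{"wx":0,"wy":0,"wz":0,"tx":7,"ty":0,"tz":0,"gripper":-1},{"wx":0,"wy":0,"wz":0,"tx":14,"ty":0,"tz":0,"gripper":-1},{"wx":0,"wy":0,"wz":0,"tx":21,"ty":0,"tz":0,"gripper":-1},{"wx":0,"wy":0,"wz":0,"tx":27,"ty":0,"tz":0,"gripper":-1},{"wx":0,"wy":0,"wz":0,"tx":27,"ty":0,"tz":0,"gripper":-1}]'
python3 - <<'E'
from h import *
o=get_obs(); a=np.radians(74.55);ex=np.array([np.cos(a),np.sin(a)])
g=lambda p:round(float((np.array(p)[:2]-[.4473,-.0706])@ex),4)
print('tcp travel est',g(o['tool_pos'])+.0095)
for c in('top','scene','wrist'):
    optics.read_camera(c); print(c,[(g(r['point']),r['confidence']) for r in nets.place_of('push_face',c)])
E
```

```text
time_s: 6.72
tool_pos: [0.4606, -0.0298, 0.0507]
tool_rot: [179.8, 0.1, 74.7]
force: [-1.8, -1.9, 2.5]
grip_width: 0.0002
grasp_force: 1.7
tcp travel est 0.0523
top []
scene [(0.0535, 0.73), (0.4531, 0.59)]
wrist [(0.0511, 0.87)]
```

Travel is about 52 mm, inside the 39–66 mm window. Backing off slowly and then rising clear.

```bash
python3 -m creep '[{"wx":0,"wy":0,"wz":0,"tx":-6,"ty":0,"tz":0,"gripper":-1},{"wx":0,"wy":0,"wz":0,"tx":-12,"ty":0,"tz":0,"gripper":-1},{"wx":0,"wy":0,"wz":0,"tx":-18,"ty":0,"tz":0,"gripper":-1},{"wx":0,"wy":0,"wz":0,"tx":-26,"ty":0,"tz":0,"gripper":-1},{"wx":0,"wy":0,"wz":0,"tx":-40,"ty":0,"tz":0,"gripper":-1}]'; python3 -m creep '[{"wx":0,"wy":0,"wz":0,"tx":-25,"ty":0,"tz":0,"gripper":-1},{"wx":0,"wy":0,"wz":0,"tx":-40,"ty":0,"tz":0,"gripper":-1},{"wx":0,"wy":0,"wz":0,"tx":-40,"ty":0,"tz":-40,"gripper":-1},{"wx":0,"wy":0,"wz":0,"tx":-40,"ty":0,"tz":-80,"gripper":-1},{"wx":0,"wy":0,"wz":0,"tx":-40,"ty":0,"tz":-100,"gripper":-1}]'; python3 -m creep '[{"wx":0,"wy":0,"wz":0,"tx":0,"ty":0,"tz":0,"gripper":-1},{"wx":0,"wy":0,"wz":0,"tx":0,"ty":0,"tz":0,"gripper":-1},{"wx":0,"wy":0,"wz":0,"tx":0,"ty":0,"tz":0,"gripper":-1},{"wx":0,"wy":0,"wz":0,"tx":0,"ty":0,"tz":0,"gripper":-1},{"wx":0,"wy":0,"wz":0,"tx":0,"ty":0,"tz":0,"gripper":-1}]'
python3 - <<'E'
from h import *
from scipy.spatial.transform import Rotation as Ro
o=get_obs(); p,d=snap('wrist','w3.png'); i=optics.camera_info('wrist')
f=240/np.tan(np.radians(i['fovy']/2)); v,u=np.mgrid[:480,:640]
X=np.stack([(u-i['cx'])/f*d,(v-i['cy'])/f*d,d,np.ones_like(d)],-1)@np.array(i['tool_from_camera']).T
W=X[...,:3]@Ro.from_euler('xyz',o['tool_rot'],degrees=True).as_matrix().T+o['tool_pos']
a=np.radians(74.55);ex=np.array([np.cos(a),np.sin(a)])
m=(d>0)&(W[...,2]>.073)&(W[...,2]<.085)&(np.abs((W[...,:2]-[.4473,-.0706])@ex-.042)<.04); P=W[m]
s=(P[:,:2]-[.4473,-.0706])@ex; print('travel',np.percentile(s,[1,50,99])-[0,.00725,.0145])
m=(d>0)&(np.hypot(W[...,0]-.4806,W[...,1]-.0499)<.012); print('pad z',np.median(W[m][:,2]),m.sum())
print([((np.array(r['point'])[:2]-[.4473,-.0706])@ex,r['confidence']) for r in nets.place_of('push_face','wrist')])
E
```

```text
time_s: 7.43
tool_pos: [0.4484, -0.068, 0.0488]
tool_rot: [-180.0, -0.1, 74.8]
force: [0.4, -0.4, -0.0]
grip_width: 0.0006
grasp_force: 0.0
time_s: 7.85
tool_pos: [0.4394, -0.1079, 0.1526]
tool_rot: [179.8, -0.0, 74.6]
force: [1.5, -0.7, -0.2]
grip_width: 0.0006
grasp_force: 0.0
time_s: 8.27
tool_pos: [0.437, -0.1069, 0.1475]
tool_rot: [-179.8, -0.0, 74.7]
force: [-0.4, 0.0, -1.1]
grip_width: 0.0003
grasp_force: 0.0
travel [0.0351603  0.03465852 0.034792  ]
pad z nan 0
[(np.float64(0.0365183368029302), 0.9)]
  return _methods._mean(a, axis=axis, dtype=dtype,
  ret = ret.dtype.type(ret / rcount)
```

View pics/w3.png

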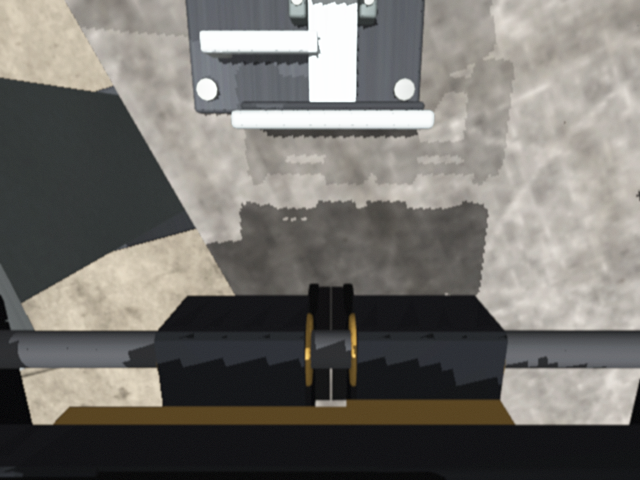

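The plate sits at px (332,119), a travel of 35 mm, which is the middle notch, and the fingers are well clear.

```bash
python3 -c "
from cell import env; print(env.sign_off())"
```

```text
the job is handed in; nothing more can be done
None
```

The slide was released to home, then pushed to about 52 mm; it came back to 35 mm, the middle notch, with the fingers clear (latch angle not measured), and the job was handed in at about 8 s, with no verdict shown.

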